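# Clamp the square can on the slide and take off its press-and-turn cap

## Task

Slide the carriage up until the square can stands snug and straight between it and the end wall of the steel slide. Then press the can's safety cap firmly down, turn it anticlockwise (seen from above) while it is pressed, lift it off, and set it right way up in the steel tray. Leave the can clamped and upright, and leave the tube, the rubber shell, the lens cells and the nylon knob where they are.

Things in the scene. Friction and masses are not known exactly. Their poses are not given: they have to be found in the camera images.
- slide: Steel dovetail slide fixed on the bench, 240 x 100 mm. Origin: centre of its underside, at bench height; z up; x points along it to the upright end wall (76 mm wide, inner face at x = +100 mm, 14 mm thick, top 67 mm above the bench). The can stands on its flat rail (70 mm wide, top 16 mm above the bench); the carriage slides along x on the same rail.
- carriage (a joint): Travel of the carriage along the slide's +x, to the end wall: 0 to 0.078 m, at first 0 to 0.03. The front face of its stop plate (66 mm wide, 10 mm thick, top 67 mm above the bench) is at x = -20 mm + travel in the slide's frame: the 56 mm can is snug at 0.064. About 7 N of friction; stays where left.
- carriage_knob (a point): Centre of the black upright cylindrical handle post on the carriage: 20 mm diameter, 32 mm tall (39 to 71 mm above the bench; this point at 55 mm). It stands 65 mm behind the stop plate's front face, on the slide's centre line. The carriage block under it is 76 mm wide, its top 39 mm above the bench.
- can_center (a point): Centre of the square aluminium can's body, 56 x 56 x 62 mm (31 mm over its underside, 47 mm above the bench), loose on the rail, about 0.4 kg, upright, at first slightly skewed and 5 to 20 mm short of the end wall. Axes along its sides, z up. On top, concentric, a round neck of 46 mm diameter, 22 mm tall.
- cap_center (a point): Centre of the ribbed black cap on the can's neck: round, 56 mm diameter, 27 mm tall, about 50 g; this point is 13.5 mm above its lower rim; z up. While locked, its lower rim is 87 mm above the bench (9 mm above the can's shoulder) and its top 114 mm. Hollow below; it stands on its own rim.
- tray: Open steel tray, fixed on the bench, 180 mm (x) x 150 mm (y), walls 18 mm high and 3 mm thick, floor 3 mm thick. Origin: centre of its underside.
- cap: The same cap; origin: centre of its lower rim, z up. Sprung bayonet: it can be pressed down 8 mm (7 N at first, 15 N fully down). Only when 5 mm or more down does it turn, anticlockwise from above, 70 degrees (1.22 rad) to a stop. There, let up, it springs to 5 mm above its locked height and lifts straight off.
- tube_center (a point): Bystander: chromed collimating tube standing upright, 100 mm tall, 54 mm foot; its centre.
- shell_center (a point): Bystander: dark green rubber armour shell, open cup 75 mm tall, 72 mm wide; its centre.
- cell_a_center (a point): Bystander: brass lens cell, 36 mm diameter, 14 mm tall; its centre.
- cell_b_center (a point): Bystander: brass lens cell, 28 mm diameter, 18 mm tall; its centre.
- nylon_knob_center (a point): Bystander: white nylon focusing knob, 30 mm diameter, 23 mm tall; its centre.
Things that resemble listed ones, but are neither listed nor needed, are in the scene too. Of the things like the cap, leave any that is blue; of the rest the smaller one is meant.

How it is judged (in metres and radians):
On the way, in this order (a step that is already met when the one before it is completed fails the run):
1. the carriage is pushed up: the can is snug between it and the end wall (travel within 2.5 mm of snug), cap still on (value of joint carriage above 0.0615 m and x of can_center in the frame of slide between 0.069 and 0.075 m and y of can_center in the frame of slide between -0.015 and 0.015 m and height (world z) of can_center below 0.052 m and angle between can_center's own z axis and vertical below 0.08 rad and z of cap_center in the frame of can_center below 0.058 m), for 0.2 s.
2. the cap is lifted at least 15 mm off the neck while the can stays clamped and upright (value of joint carriage above 0.0615 m and x of can_center in the frame of slide between 0.069 and 0.075 m and y of can_center in the frame of slide between -0.015 and 0.015 m and height (world z) of can_center below 0.052 m and angle between can_center's own z axis and vertical below 0.08 rad and z of cap_center in the frame of can_center above 0.07 m), for 0.1 s.
At the end, for the whole second after the job is handed in: The cap stands right way up (within 7 degrees), at rest and let go on the floor of the tray; the can stands upright on the slide, still snug between the end wall and the carriage (within 2.5 mm of travel) (value of joint carriage above 0.0615 m and x of can_center in the frame of slide between 0.069 and 0.075 m and y of can_center in the frame of slide between -0.015 and 0.015 m and height (world z) of can_center below 0.052 m and angle between can_center's own z axis and vertical below 0.08 rad and x of cap_center in the frame of tray between -0.062 and 0.062 m and y of cap_center in the frame of tray between -0.047 and 0.047 m and height (world z) of cap_center below 0.022 m and angle between cap_center's own z axis and vertical below 0.12 rad and linear speed of cap below 0.02 m/s); the robot touches nothing.
It fails at once if the collimating tube moved more than 25 mm (distance of tube_center from where it was at the start of the episode above 0.025 m).
It fails at once if the rubber shell moved more than 25 mm (distance of shell_center from where it was at the start of the episode above 0.025 m).
It fails at once if a lens cell moved more than 25 mm (distance of cell_a_center from where it was at the start of the episode above 0.025 m).
It fails at once if a lens cell moved more than 25 mm (distance of cell_b_center from where it was at the start of the episode above 0.025 m).
It fails at once if the nylon knob moved more than 25 mm (distance of nylon_knob_center from where it was at the start of the episode above 0.025 m).
It also fails if it takes over 61 s, if anything falls off the work surface, if the arm or the gripper's body presses on something with over 40 N, if the wrist force passes 120 N, or if a joint passes its speed limit or range.

## Robot

A 6-joint arm with a two-finger parallel gripper is mounted at the origin on the work surface. World frame = base frame: x ahead of the robot, y to its left, z up, the work surface at z = 0. Lengths are in mm, angles in rad, forces in N, time in s.
With the tool pointing down it reaches from about 275 to 750 mm from the base axis. Payload 10.2 kg.
Tool frame: the origin (TCP) lies midway between the tips of the shut fingers; the grasp point (between the pads) lies 19 mm behind it (ctrl.grip_depth is the distance from the TCP to the grasp point, in mm); y points along the fingers, x is the direction in which the jaws open and shut, and the axes are right-handed (so a half turn about y gives the same grasp; the last joint's range is limited). The gripper opens to 85 mm and grips with 20 to 120 N. Pads are 22 mm wide; open, the fingers measure 114 mm over their backs; the gripper's body (76 mm by 85 mm) begins 54 mm behind the grasp point. The pads swing forward as they close: fully open they stand 13 mm farther back than shut.
Start: joints at [-1.571, 0.313, 1.498, -0, 1.331, -0.223], TCP at [115.991, -512.032, 231.294] pointing down, gripper open.
Joint ranges: [-2.94, 2.94], [-0.97, 2.17], [0.19, 2.56], [-1.23, 4.37], [0.02, 3.11], [-2.88, 2.88]. Speed limits (rad/s): [2.39, 2.39, 3.01, 3.14, 3.14, 3.14].

## Interface

Orientations are given as a unit quaternion [w, x, y, z].
In Python, from rig import ctrl gives the robot as it stands. The module is installed in compiled form; this text tells all that it offers.
- The arm moves only by the tool drive_tool, never from a script. Its arguments are lists of equal length, an entry for each row: "gripper": the closure, from 0 (fully open) to 1 (shut); "offset": the shift along the tool's x, y, z in m, a list of three; "turn": the turn about the tool's y in degrees. In form: {"gripper": [gripper, ...], "offset": [[tx, ty, tz], ...], "turn": [turn, ...]}. A call has 1 to 20 rows; each row shifts and turns the commanded pose from where the row before left it, along the tool's axes as they then stand; what a row does not reach is not made up. A row lasts 1/12 s, in which the tool goes at most 41.7 mm and 7.16 degrees, less where a joint would pass 70% of its speed; a pose out of reach is approached as far as the arm can. A call is refused whole if a number of a shift passes 0.0417 or a number of a turn 7.16, either way. A call with a gripper value outside its range is refused whole. The fingers move at their own pace and stop on an object; "force" is the grip in N (left out, the last holds). Time passes only in rows, so rows that do not move let the fingers close. It gives the time, the measured TCP pose, the force and the opening at its end, in the units of the state.
- ctrl.sense(): the state, without advancing time (a new reading comes with each control period).
- ctrl.capture(name): name is "scene" or "top"; returns (picture, depth): 400x640x3 uint8, red, green, blue; 400x640 float32, mm along the optical axis (not along the pixel's ray), 0 where there is no reading.
- ctrl.camera_params(name): a dict with "fovy" (degrees; the focal length in pixels is half the picture's height over the tangent of half this angle, whatever the lens; pixels are square), "cx", "cy" (the principal point, pixels), "view" (4x4, takes a point from world to camera coordinates). Camera axes: x right, y down, z forward; pixel columns grow to the right and rows downward; lengths in mm; the calibration is good to about 2 mm. A picture is of the moment at which its call begins. camera_params takes no time and is no camera call.
- ctrl.finish_job(): hands the job in, once; it reports no verdict.
Trained networks look in the newest picture that a camera, given by its name, has taken for a name from the list of things; names that differ only in an ending like _2 or _b are one class to them, and where a whole thing is asked for, a point or a joint stands for the part that bears it (a point fixed in the world has none). Each returns a list of dicts, best first, with "score" (0 to 1); they miss things now and then, are a little off and sometimes report something else, mostly with a low value. They report only what shows in the picture. A call takes as long as a camera call. They do not tell look-alikes from the thing itself.
- ctrl.boxes_of(camera, query): "centre" ([x, y, z] in mm, in the coordinates of the camera as it stood for that picture, good to about 4 mm: the middle of the surface that is visible of it).
- ctrl.regions_of(camera, query): "mask" (400x640 bool, what is visible of it).
- ctrl.pinpoint(camera, query): "centre" ([x, y, z] in mm, in the coordinates of the camera as it stood for that picture, good to about 4 mm: a listed point, or the origin of a listed thing).
The state is a dict: "time_s": time; "joints": joint angles; "dq": joint speeds; "tau": joint torques, N m; "eef_pos": TCP position; "ee_rot": TCP orientation; "force": force on the tool from outside, world axes, zero at the start; "wrist_torque": the same for the moment, N m; "grip_width": opening from 0.0 (shut) to 1.0 (fully open).
Only numpy, scipy, OpenCV 4.12 (cv2) and the standard library are available. Lean on these libraries where they do the work, as an engineer would, in place of code of your own. Each camera call takes 0.05 s, during which the arm holds its last target.

## Working session

There is one attempt and no reset: what is moved stays moved. The work goes in short steps, Python scripts to look and compute and a tool call to move; the robot and the scene stay as the last step left them, time stands still between calls to the robot, and variables do not carry over. Pictures are saved under pics/ and viewed, and the job is handed in when it is done.

Besides the shell and the picture viewer there is one more tool, called after "Call:" as name([rows], argument=value, ...), one row to a line, values as JSON. drive_tool: Moves the arm, as the interface text tells. Its arguments: {"type":"object","properties":{"gripper":{"type":"array","items":{"type":"number"}},"offset":{"type":"array","items":{"type":"array","items":{"type":"number"}}},"turn":{"type":"array","items":{"type":"number"}},"force":{"type":"number"}},"required":["gripper","offset","turn"]}

```bash
mkdir -p pics; cat > h.py <<'E'
import numpy as np, cv2
from rig import ctrl
def K(n):
    p=ctrl.camera_params(n); f=200/np.tan(np.radians(p['fovy'])/2); return f,p['cx'],p['cy'],np.array(p['view'])
def cam2w(n,c):
    V=K(n)[3]; return (np.linalg.inv(V)@np.append(c,1))[:3]
def w2pix(n,w):
    f,cx,cy,V=K(n); c=(V@np.append(w,1))[:3]; return np.array([cx+f*c[0]/c[2],cy+f*c[1]/c[2]])
def cloud(n,d):
    f,cx,cy,V=K(n); v,u=np.mgrid[:400,:640]; 
    P=np.stack([(u-cx)/f*d,(v-cy)/f*d,d,np.ones_like(d)],-1)@np.linalg.inv(V).T
    P=P[...,:3]; P[d<=0]=np.nan; return P
def cap(n,name):
    im,d=ctrl.capture(n); cv2.imwrite('pics/'+name+'.png',im[...,::-1]); return im,d,cloud(n,d)
E
python3 - <<'E'
from h import *
s=ctrl.sense(); print(s)
for n in ['scene','top']:
    cap(n,n+'0'); print(n,ctrl.camera_params(n))
E
```

```text
{'time_s': 0.0, 'joints': array([-1.57136326e+00,  3.13420075e-01,  1.49848146e+00,  3.29488492e-05,
        1.33100253e+00, -2.23371772e-01]), 'dq': array([-0.00042528, -0.00093912,  0.00172631, -0.00024   ,  0.00041644,
        0.00016289]), 'tau': array([-1.74884726e-04, -4.12268651e+01, -2.59742117e+01, -1.91188278e-04,
        4.19568649e-03,  1.88821690e-05]), 'eef_pos': array([ 116.01806983, -511.73994098,  230.73368909]), 'ee_rot': array([ 0.55285429, -0.55211531,  0.44159691, -0.44103626]), 'force': array([0.09998164, 0.47098722, 0.75272609]), 'wrist_torque': array([-0.00889469,  0.03489732,  0.00664429]), 'grip_width': 1.0011310737410233}
scene {'fovy': 47.31576709432555, 'cx': 319.87279178262906, 'cy': 197.7945470662651, 'view': array([[ 8.33205048e-01,  5.52764079e-01,  1.48734708e-02,
        -4.58956599e+02],
       [ 3.70040475e-01, -5.37387011e-01, -7.57816104e-01,
        -1.38583713e+02],
       [-4.10900711e-01,  6.36919990e-01, -6.52298653e-01,
         1.60593791e+03],
       [ 0.00000000e+00,  0.00000000e+00,  0.00000000e+00,
         1.00000000e+00]])}
top {'fovy': 50.27983752089112, 'cx': 318.80711186468, 'cy': 195.94862236221957, 'view': array([[ 7.62505448e-03, -9.99951771e-01,  6.18981839e-03,
         3.96984461e+00],
       [-9.87092122e-01, -8.51696025e-03, -1.59926870e-01,
         5.78309780e+02],
       [ 1.59971876e-01, -4.89046987e-03, -9.87109458e-01,
         1.06898256e+03],
       [ 0.00000000e+00,  0.00000000e+00,  0.00000000e+00,
         1.00000000e+00]])}
```

View pics/scene0.png

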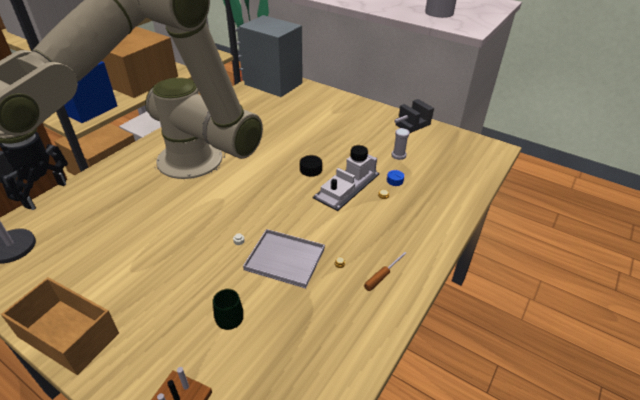

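View pics/top0.png

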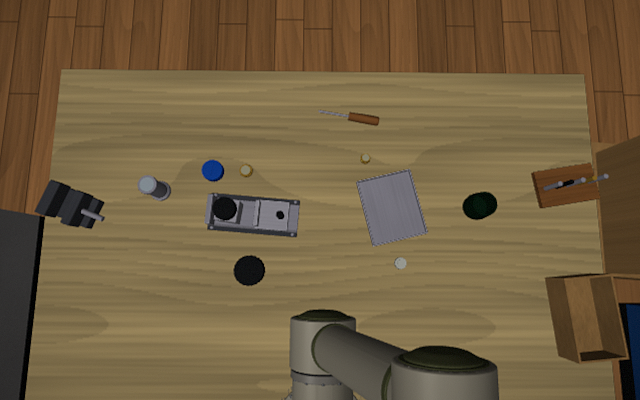

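```bash
python3 - <<'E'
from h import *
from scipy.spatial.transform import Rotation as R
q=ctrl.sense()['ee_rot']; print(R.from_quat(np.r_[q[1:],q[0]]).as_matrix().round(3))
for n in ['scene','top']:
  for q in ['slide','carriage_knob','can_center','cap_center','tray','tube_center','shell_center','cell_a_center','nylon_knob_center']:
    for r in ctrl.pinpoint(n,q)[:4]:
        w=cam2w(n,r['centre']); print(n,q,round(r['score'],2),w.round(0),w2pix(n,w).round(0))
print(ctrl.sense()['time_s'])
E
```

```text
[[ 0.221 -0.     0.975]
 [-0.975  0.001  0.221]
 [-0.001 -1.     0.   ]]
scene slide 0.79 [534. 183.   6.] [346. 185.]
scene carriage_knob 0.62 [530. 104.  54.] [333. 185.]
scene can_center 0.94 [537. 239.  47.] [357. 166.]
scene cap_center 0.85 [388. 191.  18.] [311. 165.]
scene cap_center 0.52 [653. 298.  16.] [395. 177.]
scene cap_center 0.5 [536. 240.  98.] [358. 153.]
scene tray 0.84 [ 559. -188.   -1.] [285. 259.]
scene tray 0.35 [538. 241.  97.] [358. 154.]
scene tube_center 0.64 [599. 440.  46.] [401. 144.]
scene tube_center 0.28 [ 558. -418.   36.] [225. 309.]
scene shell_center 0.97 [ 558. -416.   36.] [226. 309.]
scene cell_a_center 0.56 [655. 211.   4.] [383. 194.]
scene nylon_knob_center 0.46 [ 409. -202.   11.] [239. 237.]
top slide 0.84 [533. 182.   4.] [254. 214.]
top carriage_knob 0.71 [526. 104.  58.] [281. 215.]
top can_center 0.46 [535. 243.  45.] [228. 212.]
top cap_center 0.93 [653. 300.  15.] [212. 170.]
top cap_center 0.86 [387. 189.  20.] [249. 270.]
top cap_center 0.75 [538. 241. 103.] [225. 207.]
top cap_center 0.47 [ 558. -183.    4.] [389. 207.]
top tray 0.65 [ 560. -188.    3.] [391. 206.]
top tube_center 0.77 [597. 440.  49.] [154. 187.]
top shell_center 0.89 [ 559. -414.   34.] [478. 205.]
top shell_center 0.53 [ 407. -207.    9.] [400. 263.]
top cell_a_center 0.49 [651. 209.  11.] [245. 171.]
top nylon_knob_center 0.56 [ 406. -207.   11.] [400. 263.]
1.0
```

```bash
python3 - <<'E'
from h import *
im,d,P=cap('top','top1')
c=im[140:300,180:320]; cv2.imwrite('pics/crop1.png',cv2.resize(c,None,fx=5,fy=5,interpolation=cv2.INTER_CUBIC)[:600,:,::-1])
Z=P[...,2]
def box(m,n):
    pts=P[m][:,:2].astype(np.float32); print(n,len(pts),cv2.minAreaRect(pts), P[m].mean(0).round(1))
roi=np.zeros(Z.shape,bool); roi[185:245,195:310]=1
box(roi&(Z>108)&(Z<120),'captop')
box(roi&(Z>8)&(Z<120),'all')
from scipy import ndimage as nd
for lo,hi in [(4,13),(13,20),(35,44),(62,76)]:
    l,k=nd.label(roi&(Z>lo)&(Z<hi))
    for i in range(1,k+1):
        if (l==i).sum()>12: box(l==i,(lo,hi,i))
roi[:]=0; roi[160:255,345:440]=1
box(roi&(Z>10)&(Z<25),'tray walls')
roi[:]=0; roi[250:290,225:275]=1
box(roi&(Z>15),'other black cap')
for z in [3]: print('bench z',np.nanmedian(Z[290:310,100:250]), np.nanmedian(Z[120:140,100:250]))
# slide corners from image: dark base threshold
E
```

```text
captop 413 ((537.5844116210938, 242.38870239257812), (54.55410385131836, 54.52688217163086), 46.59928894042969) [537.3 242.1 114.7]
all 3164 ((533.1082153320312, 175.44488525390625), (257.49786376953125, 100.03486633300781), 85.55854797363281) [529.7 182.2  44.7]
(4, 13, 50) 319 ((579.2029418945312, 181.10739135742188), (239.9254150390625, 18.324138641357422), 85.75106811523438) [578.6 179.9   8.8]
(4, 13, 132) 430 ((491.37506103515625, 189.28424072265625), (242.72695922851562, 16.72456932067871), 85.93496704101562) [490.8 190.2   9. ]
(13, 20, 11) 394 ((536.0632934570312, 233.86627197265625), (104.8829574584961, 75.70622253417969), 88.27635955810547) [528.8 211.3  16.6]
(13, 20, 15) 235 ((524.7982788085938, 77.61466979980469), (24.828781127929688, 73.38336944580078), 85.30994415283203) [524.6  77.5  16.6]
(35, 44, 2) 769 ((529.859130859375, 131.7671356201172), (85.02994537353516, 75.97581481933594), 85.54829406738281) [528.7 129.3  39.8]
(62, 76, 1) 171 ((542.6293334960938, 290.9677429199219), (14.784884452819824, 75.32815551757812), 86.28480529785156) [541.8 290.8  67.4]
(62, 76, 2) 108 ((533.342041015625, 169.2808074951172), (10.647089958190918, 64.57301330566406), 85.99686431884766) [532.3 169.   67.8]
(62, 76, 5) 48 ((528.31982421875, 108.51351165771484), (18.45463752746582, 17.4886417388916), 0.9573758244514465) [527.5 109.3  70.9]
tray walls 402 ((582.8365478515625, -179.53375244140625), (232.88552856445312, 151.69375610351562), 14.009121894836426) [ 566.9 -185.6   17.4]
other black cap 743 ((386.5457763671875, 188.58038330078125), (76.35415649414062, 76.41746520996094), 46.60708236694336) [386.7 188.1  37.7]
bench z 0.6442153861878523 0.8360549612110617
```

View pics/crop1.png

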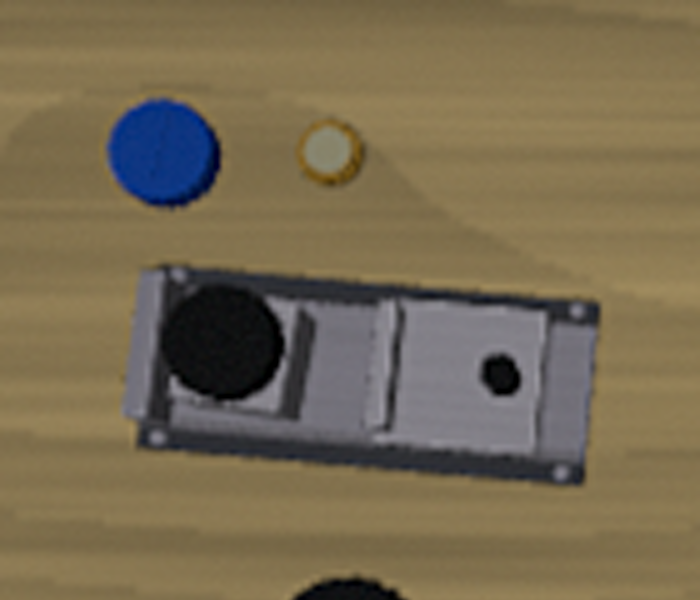

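The listed cap is the black one on the can. The candidates in the top view are:

| Candidate | Pixel | Verdict |
|---|---|---|
| Blue cap | (212,170) | Excluded, blue |
| Loose black cap | (249,270) | Measures about 76 mm across, too large |
| Black cap on the can | (225,207) | About 55 mm across, top at 114 mm, so this is the one meant |

The enlarged crop confirms this. The slide's +x axis points at about 85.8° in the world frame. Carriage travel is about 10 mm, and the post is at about (528.5, 109).

```bash
cat >> h.py <<'E'
from scipy.spatial.transform import Rotation as R
import json
def pose():
    s=ctrl.sense(); q=s['ee_rot']; M=R.from_quat(np.r_[q[1:],q[0]]).as_matrix()
    return s['eef_pos'],M,s
def plan(tgt,yaw=None,n=18):
    """rows (tool frame) from measured pose to world target, tool-x heading yaw deg"""
    p,M,s=pose(); h=np.degrees(np.arctan2(M[1,0],M[0,0])); t=0 if yaw is None else -(yaw-h)
    d=(np.array(tgt)-p)/n; out=[]; print('from',p.round(1),'heading',round(h,2),'j',s['joints'].round(2),'total',(d*n).round(1),'turn',round(t,1))
    for i in range(n):
        a=np.radians(h-t*i/n); X=np.array([np.cos(a),np.sin(a),0]); Y=np.array([0,0,-1.]); Z=np.cross(X,Y)
        out.append([round(float(v)/1000,4) for v in (d@X,d@Y,d@Z)])
    print(json.dumps(out)); print('turn/row',round(t/n,3))
E
python3 -c "
from h import *
plan([528.5,109,130],-4.2,19)"
```

```text
from [ 116.  -512.   231.3] heading -77.23 j [-1.57  0.31  1.5  -0.    1.33 -0.22] total [ 412.5  621.  -101.3] turn -73.0
[[-0.0271, 0.0053, 0.0284], [-0.0251, 0.0053, 0.0301], [-0.023, 0.0053, 0.0318], [-0.0209, 0.0053, 0.0332], [-0.0186, 0.0053, 0.0346], [-0.0162, 0.0053, 0.0357], [-0.0138, 0.0053, 0.0367], [-0.0113, 0.0053, 0.0376], [-0.0088, 0.0053, 0.0383], [-0.0062, 0.0053, 0.0388], [-0.0036, 0.0053, 0.0391], [-0.0009, 0.0053, 0.0392], [0.0017, 0.0053, 0.0392], [0.0043, 0.0053, 0.039], [0.0069, 0.0053, 0.0386], [0.0095, 0.0053, 0.0381], [0.012, 0.0053, 0.0373], [0.0145, 0.0053, 0.0365], [0.0169, 0.0053, 0.0354]]
turn/row -3.844
```

Call:
drive_tool([
  [-0.027,0.005,0.028],
  [-0.025,0.005,0.03],
  [-0.023,0.005,0.032],
  [-0.021,0.005,0.033],
  [-0.019,0.005,0.035],
  [-0.016,0.005,0.036],
  [-0.014,0.005,0.037],
  [-0.011,0.005,0.038],
  [-0.009,0.005,0.038],
  [-0.006,0.005,0.039],
  [-0.004,0.005,0.039],
  [-0.001,0.005,0.039],
  [0.002,0.005,0.039],
  [0.004,0.005,0.039],
  [0.007,0.005,0.039],
  [0.01,0.005,0.038],
  [0.012,0.005,0.037],
  [0.014,0.005,0.037],
  [0.017,0.005,0.035],
  [0,0,0],
], gripper=[0,0,0,0,0,0,0,0,0,0,0,0,0,0,0,0,0,0,0,0], turn=[-3.84,-3.84,-3.84,-3.84,-3.84,-3.84,-3.84,-3.84,-3.84,-3.84,-3.84,-3.84,-3.84,-3.84,-3.84,-3.84,-3.84,-3.84,-3.84,0], force=100)

```text
time_s: 2.72
eef_pos: [530.6, 114.0, 135.0]
ee_rot: [0.707, -0.706, 0.024, -0.024]
force: [0.0, -0.2, -0.2]
grip_width: 1.0
```

```bash
python3 -c "
from h import *
plan([528.5,109,46],-4.2,6)"
```

```text
from [530.6 114.  135. ] heading -3.83 j [-0.    0.44  1.57  0.    1.12  0.06] total [ -2.1  -5.  -89. ] turn 0.4
[[-0.0003, 0.0148, -0.0008], [-0.0003, 0.0148, -0.0008], [-0.0003, 0.0148, -0.0008], [-0.0003, 0.0148, -0.0008], [-0.0003, 0.0148, -0.0008], [-0.0003, 0.0148, -0.0008]]
turn/row 0.062
```

Call:
drive_tool([
  [-0.001,0.015,-0.002],
  [-0.001,0.015,-0.002],
  [0,0.015,-0.001],
  [0,0.015,0],
  [0,0.015,0],
  [0,0.014,0],
  [0,0,0],
  [0,0,0],
  [0,0,0],
  [0,0,0],
  [0,0,0],
  [0,0,0],
  [0,0,0],
  [0,0,0],
  [0,0,0],
  [0,0,0],
], gripper=[0,0,0,0,0,0,0,0.9,0.9,0.9,0.9,0.9,0.9,0.9,0.9,0.9], turn=[0.4,0,0,0,0,0,0,0,0,0,0,0,0,0,0,0], force=100)

```text
time_s: 4.05
eef_pos: [526.9, 104.5, 48.2]
ee_rot: [-0.707, 0.707, -0.028, 0.029]
force: [-1.1, -1.0, 5.6]
grip_width: 0.2
```

```bash
python3 -c "
from h import *
p,M,s=pose(); print(p,s['force'],s['grip_width'],s['wrist_torque'])
im,d,P=cap('scene','s2'); cv2.imwrite('pics/s2c.png',cv2.resize(im[110:230,270:430,::-1],None,fx=5,fy=5,interpolation=2))"
```

```text
[526.8534532  104.50899164  48.15378153] [-1.14536165 -0.9777621   5.6207768 ] 0.2001640599853967 [-0.01198963  0.24839316  0.04668251]
```

View pics/s2c.png

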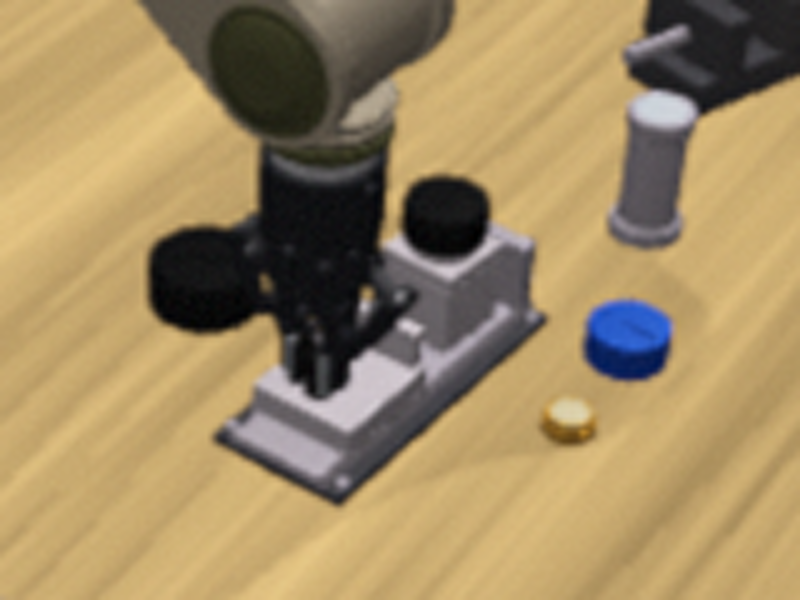

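The fingers hold the post: the opening stopped at 0.20, short of the commanded closure. Next I push along slide +x, which is tool z.

Call:
drive_tool([
  [0,0,0.002],
  [0,0,0.004],
  [0,0,0.004],
  [0,0,0.004],
  [0,0,0.004],
  [0,0,0.004],
  [0,0,0.004],
  [0,0,0.004],
  [0,0,0.004],
  [0,0,0.004],
  [0,0,0.004],
  [0,0,0.004],
  [0,0,0.002],
  [0,0,0],
  [0,0,0],
], gripper=[0.9,0.9,0.9,0.9,0.9,0.9,0.9,0.9,0.9,0.9,0.9,0.9,0.9,0.9,0.9], turn=[0,0,0,0,0,0,0,0,0,0,0,0,0,0,0], force=120)

```text
time_s: 5.35
eef_pos: [530.5, 151.7, 48.2]
ee_rot: [-0.706, 0.707, -0.029, 0.029]
force: [-3.5, -5.1, 7.5]
grip_width: 0.19
```

```bash
cat > chk.py <<'E'
from h import *
from scipy import ndimage as nd
import sys
p,M,s=pose(); print('tcp',p.round(1),s['force'].round(1),s['grip_width'],s['time_s'])
im,d,P=cap('top',sys.argv[1]); cv2.imwrite('pics/%sc.png'%sys.argv[1],cv2.resize(im[160:260,180:320,::-1],None,fx=5,fy=5,interpolation=2))
Z=P[...,2]; roi=np.zeros(Z.shape,bool); roi[185:245,195:310]=1
for lo,hi in [(35,44),(62,74),(74,84),(84,125)]:
    l,k=nd.label(roi&(Z>lo)&(Z<hi))
    for i in range(1,k+1):
        m=l==i
        if m.sum()>30:
            b=cv2.minAreaRect(P[m][:,:2].astype(np.float32)); print(lo,hi,m.sum(),np.round(b[0],1),np.round(b[1],1),round(b[2],1),P[m].mean(0).round(1))
E
python3 chk.py t3
```

```text
tcp [530.5 151.7  48.2] [-3.5 -5.1  7.5] 0.18982479577746084 5.35
62 74 111 [542.6 293.3] [11.  75.5] 83.0 [541.8 293.3  67.9]
```

View pics/t3c.png

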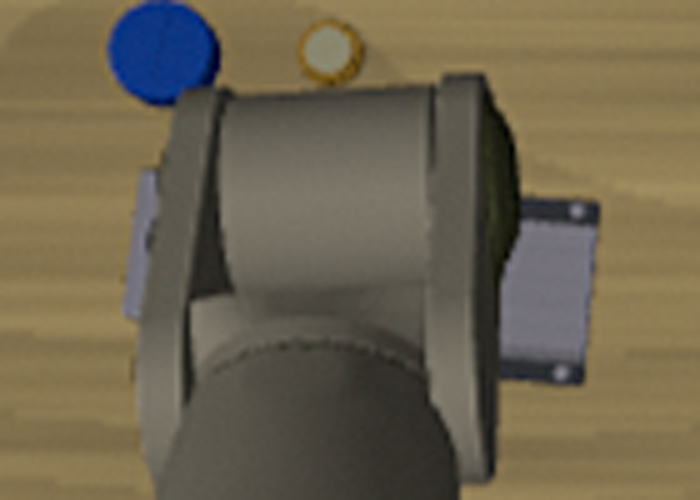

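Call:
drive_tool([
  [0,0,0.001],
  [0,0,0.001],
  [0,0,0.001],
  [0,0,0.001],
  [0,0,0.001],
  [0,0,0],
  [0,0,0],
], gripper=[0.9,0.9,0.9,0.9,0.9,0.9,0.9], turn=[0,0,0,0,0,0,0])

```text
time_s: 5.98
eef_pos: [530.9, 156.2, 48.2]
ee_rot: [-0.706, 0.707, -0.029, 0.029]
force: [-4.5, -7.5, 8.2]
grip_width: 0.194
```

Call:
drive_tool([
  [0,0,0.001],
  [0,0,0.001],
  [0,0,0],
  [0,0,0],
], gripper=[0.9,0.9,0.9,0.9], turn=[0,0,0,0])

```text
time_s: 6.32
eef_pos: [531.0, 158.2, 48.2]
ee_rot: [-0.706, 0.707, -0.029, 0.029]
force: [-4.4, -8.1, 7.9]
grip_width: 0.195
```

Call:
drive_tool([
  [0,0,0.001],
  [0,0,0.001],
  [0,0,0],
  [0,0,0],
], gripper=[0.9,0.9,0.9,0.9], turn=[0,0,0,0])

```text
time_s: 6.65
eef_pos: [531.1, 158.8, 48.2]
ee_rot: [-0.705, 0.708, -0.029, 0.028]
force: [-6.0, -18.2, 10.1]
grip_width: 0.188
```

Call:
drive_tool([
  [0,0,0.001],
  [0,0,0.001],
  [0,0,0],
  [0,0,0],
], gripper=[0.9,0.9,0.9,0.9], turn=[0,0,0,0])

```text
time_s: 6.98
eef_pos: [531.1, 158.8, 48.2]
ee_rot: [-0.704, 0.709, -0.029, 0.028]
force: [-8.5, -30.2, 13.4]
grip_width: 0.191
```

The force rises from 8 to 30 N with no further travel, so the can is snug. I ease off, release and lift.

Call:
drive_tool([
  [0,0,-0.001],
  [0,0,-0.001],
  [0,0,-0.001],
  [0,0,0],
  [0,0,0],
  [0,0,0],
  [0,0,0],
  [0,0,0],
  [0,0,0],
  [0,-0.02,0],
  [0,-0.03,0],
  [0,-0.03,-0.02],
  [0,-0.03,-0.04],
  [0,0,-0.04],
  [0,0,-0.04],
  [0,0,0],
  [0,0,0],
], gripper=[0.9,0.9,0.9,0.9,0.3,0,0,0,0,0,0,0,0,0,0,0,0], turn=[0,0,0,0,0,0,0,0,0,0,0,0,0,0,0,0,0])

```text
time_s: 8.4
eef_pos: [520.2, 26.0, 152.4]
ee_rot: [0.707, -0.706, 0.03, -0.03]
force: [-0.3, -0.5, -0.5]
grip_width: 1.002
```

```bash
python3 chk.py t4
```

```text
tcp [520.2  26.  152.4] [-0.3 -0.5 -0.5] 1.0018334210065134 8.4
35 44 730 [533.8 186.7] [84.2 76.5] 84.3 [533.7 184.4  39.7]
62 74 39 [567.9 288.7] [13.3 24.1] 86.0 [570.1 290.   67.8]
62 74 121 [536.2 223.7] [11.5 64.3] 85.6 [536.4 223.8  67.8]
62 74 46 [531.8 163.2] [18.6 17.8] 45.6 [531.7 163.1  71. ]
62 74 52 [520.5 296.6] [34.1 13. ] 14.0 [517.3 294.5  67.8]
74 84 80 [535.1 240.8] [28.3 56.6] 79.4 [531.1 235.4  78.3]
84 125 456 [536.6 255.5] [55.  55.1] 21.8 [535.2 254.2 113.3]
```

View pics/t4c.png

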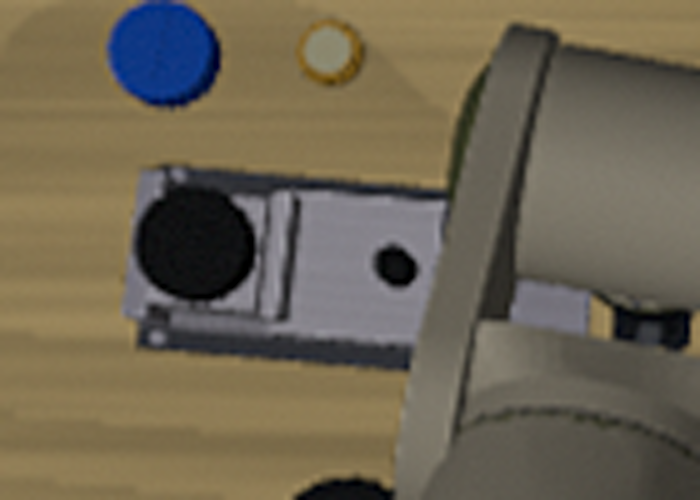

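```bash
python3 -c "
from h import *
plan([536.7,255.5,140],-4.2,7)"
```

```text
from [520.2  27.3 152.3] heading -4.74 j [-0.17  0.38  1.62  0.    1.14 -0.09] total [ 16.5 228.2 -12.3] turn -0.5
[[-0.0003, 0.0018, 0.0327], [-0.0003, 0.0018, 0.0327], [-0.0003, 0.0018, 0.0327], [-0.0002, 0.0018, 0.0327], [-0.0002, 0.0018, 0.0327], [-0.0001, 0.0018, 0.0327], [-0.0001, 0.0018, 0.0327]]
turn/row -0.078
```

Call:
drive_tool([
  [0,0.002,0.0325],
  [0,0.002,0.0325],
  [0,0.002,0.0325],
  [0,0.002,0.0325],
  [0,0.002,0.0325],
  [0,0.002,0.0325],
  [0,0,0.0325],
  [0,0,0],
  [0,0,0],
  [0,0,0],
  [0,0,0],
], gripper=[0,0,0,0,0,0,0,0,0,0,0], turn=[0,0,0,0,0,0,0,0,0,0,0])

```text
time_s: 9.37
eef_pos: [538.6, 253.8, 140.2]
ee_rot: [-0.706, 0.707, -0.029, 0.029]
force: [-1.1, 0.5, 0.4]
grip_width: 0.997
```

```bash
python3 -c "
from h import *
plan([536.7,255.5,84],-4.2,6)"
```

```text
from [538.6 253.8 140.2] heading -4.69 j [ 0.24  0.55  1.4  -0.    1.2   0.33] total [ -1.9   1.7 -56.2] turn -0.5
[[-0.0003, 0.0094, 0.0002], [-0.0003, 0.0094, 0.0003], [-0.0003, 0.0094, 0.0003], [-0.0003, 0.0094, 0.0003], [-0.0003, 0.0094, 0.0003], [-0.0003, 0.0094, 0.0003]]
turn/row -0.081
```

Call:
drive_tool([
  [-0.002,0.009,0.0015],
  [0,0.009,0],
  [0,0.009,0],
  [0,0.009,0],
  [0,0.01,0],
  [0,0.01,0],
  [0,0,0],
  [0,0,0],
  [0,0,0],
], gripper=[0,0,0,0,0,0,0,0,0], turn=[0,0,0,0,0,0,0,0,0])

```text
time_s: 10.12
eef_pos: [537.1, 255.9, 84.6]
ee_rot: [0.707, -0.706, 0.029, -0.029]
force: [0.6, -0.8, -0.7]
grip_width: 1.0
```

Call:
drive_tool([
  [0,0,0],
  [0,0,0],
  [0,0,0],
  [0,0,0],
  [0,0,0],
  [0,0,0],
  [0,0,0],
  [0,0,0],
  [0,0,0],
], gripper=[0.6,0.6,0.6,0.6,0.6,0.6,0.6,0.6,0.6], turn=[0,0,0,0,0,0,0,0,0], force=80)

```text
time_s: 10.87
eef_pos: [536.8, 256.0, 85.1]
ee_rot: [0.707, -0.706, 0.029, -0.029]
force: [-3.7, 0.1, 5.7]
grip_width: 0.632
```

```bash
python3 -c "
from h import *
p,M,s=pose(); print(p,s['force'],s['grip_width'],s['wrist_torque'])
im,d,P=cap('scene','s5'); cv2.imwrite('pics/s5c.png',cv2.resize(im[100:220,270:430,::-1],None,fx=5,fy=5,interpolation=2))"
```

```text
[536.80744022 255.96723243  85.11581142] [-3.70331967  0.13109637  5.66300048] 0.6324331567672764 [-0.04129158  0.52807491 -0.02134643]
```

View pics/s5c.png

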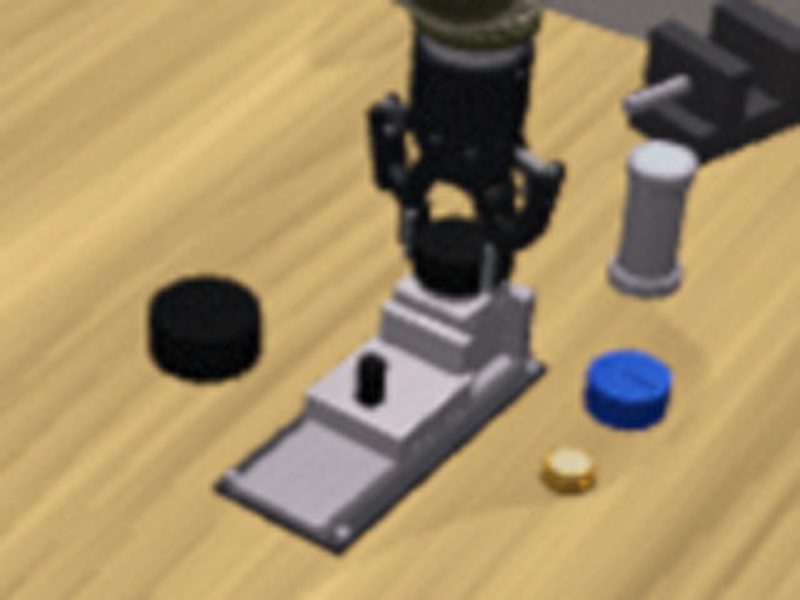

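The cap is gripped: the opening of 0.63 × 85 mm is about 54 mm. I press down now.

Call:
drive_tool([
  [0,0,0],
  [0,0,0],
  [0,0.002,0],
  [0,0.002,0],
  [0,0.002,0],
  [0,0.002,0],
  [0,0.001,0],
  [0,0,0],
  [0,0,0],
], gripper=[0.8,0.8,0.8,0.8,0.8,0.8,0.8,0.8,0.8], turn=[0,0,0,0,0,0,0,0,0], force=110)

```text
time_s: 11.67
eef_pos: [536.9, 256.0, 77.3]
ee_rot: [0.707, -0.706, 0.028, -0.029]
force: [-7.5, -2.1, 15.5]
grip_width: 0.629
```

Call:
drive_tool([
  [0,0,0],
  [0,0,0],
  [0,0,0],
  [0,0,0],
  [0,0,0],
  [0,0,0],
], gripper=[0.8,0.8,0.8,0.8,0.8,0.8], turn=[-3,-3,-3,-3,0,0])

```text
time_s: 12.17
eef_pos: [538.1, 256.3, 77.7]
ee_rot: [0.706, -0.705, -0.047, 0.044]
force: [-1.7, 0.6, 13.6]
grip_width: 0.628
```

```bash
python3 -c "
from h import *
p,M,s=pose(); print(p,s['force'],s['grip_width'],s['wrist_torque'],np.degrees(np.arctan2(M[1,0],M[0,0])))
im,d,P=cap('scene','s6'); cv2.imwrite('pics/s6c.png',cv2.resize(im[130:190,320:400,::-1],None,fx=10,fy=10,interpolation=2))"
```

```text
[538.11034593 256.30959851  77.69023547] [-1.65471675  0.58413894 13.60446799] 0.628054924315533 [ 0.02798192  0.32988291 -0.01365205] 7.342004928476617
```

View pics/s6c.png

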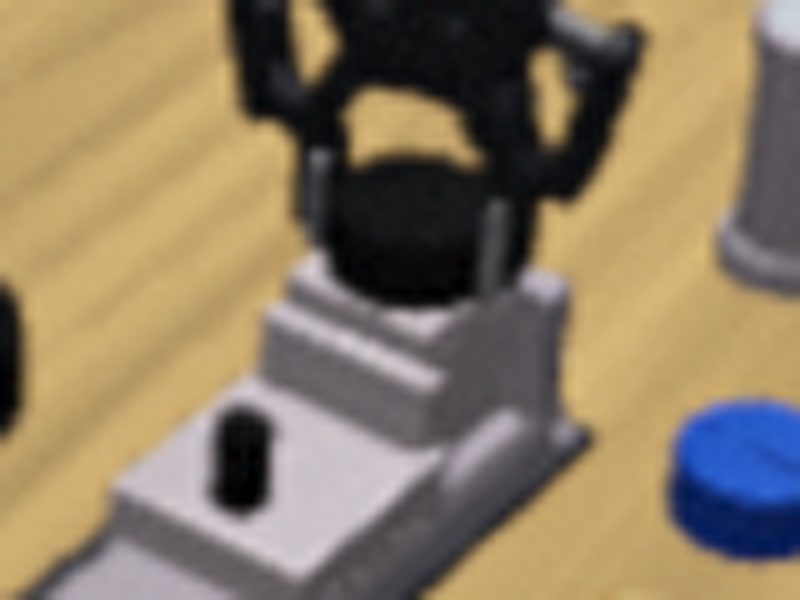

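The cap is down near the shoulder and turns with almost no torque. I continue the turn.

Call:
drive_tool([
  [0,0,0],
  [0,0,0],
  [0,0,0],
  [0,0,0],
  [0,0,0],
  [0,0,0],
  [0,0,0],
  [0,0,0],
  [0,0,0],
  [0,0,0],
  [0,0,0],
  [0,0,0],
  [0,0,0],
  [0,0,0],
  [0,0,0],
  [0,0,0],
  [0,0,0],
], gripper=[0.8,0.8,0.8,0.8,0.8,0.8,0.8,0.8,0.8,0.8,0.8,0.8,0.8,0.8,0.8,0.8,0.8], turn=[-3.5,-3.5,-3.5,-3.5,-3.5,-3.5,-3.5,-3.5,-3.5,-3.5,-3.5,-3.5,-3.5,-3.5,-3.5,0,0])

```text
time_s: 13.63
eef_pos: [538.7, 256.4, 78.0]
ee_rot: [-0.612, 0.613, 0.355, -0.351]
force: [0.2, 0.5, 13.7]
grip_width: 0.629
```

```bash
cat > st.py <<'E'
from h import *
p,M,s=pose(); print(p.round(1),s['force'].round(1),round(s['grip_width'],3),s['wrist_torque'].round(3),'heading',np.degrees(np.arctan2(M[1,0],M[0,0])).round(2),s['time_s'])
E
python3 st.py
```

```text
[538.7 256.4  78. ] [ 0.2  0.5 13.7] 0.629 [ 0.181 -0.061 -0.017] heading 59.84 13.6333
```

Turned 64.5° so far. I continue gently to the stop, watching the torque.

Call:
drive_tool([
  [0,0,0],
  [0,0,0],
  [0,0,0],
  [0,0,0],
  [0,0,0],
  [0,0,0],
], gripper=[0.8,0.8,0.8,0.8,0.8,0.8], turn=[-2,-2,-1,-1,0,0])

```text
time_s: 14.13
eef_pos: [538.7, 256.5, 78.0]
ee_rot: [-0.593, 0.594, 0.386, -0.382]
force: [-0.2, 1.2, 14.1]
grip_width: 0.631
```

```bash
python3 st.py
```

```text
[538.7 256.5  78. ] [-0.2  1.2 14.1] 0.631 [ 0.133 -0.032 -0.021] heading 65.83 14.1333
```

Call:
drive_tool([
  [0,0,0],
  [0,0,0],
  [0,0,0],
  [0,0,0],
  [0,0,0],
], gripper=[0.8,0.8,0.8,0.8,0.8], turn=[-1,-1,-1,0,0])

```text
time_s: 14.55
eef_pos: [538.7, 256.1, 77.9]
ee_rot: [-0.583, 0.584, 0.401, -0.398]
force: [0.3, -1.0, 13.1]
grip_width: 0.629
```

```bash
python3 st.py
```

```text
[538.7 256.1  77.9] [ 0.3 -1.  13.1] 0.629 [-0.108  0.028 -0.074] heading 68.82 14.55
```

Call:
drive_tool([
  [0,0,0],
  [0,0,0],
  [0,0,0],
  [0,0,0],
], gripper=[0.8,0.8,0.8,0.8], turn=[-1.5,-1.5,0,0])

```text
time_s: 14.88
eef_pos: [538.7, 255.8, 77.9]
ee_rot: [-0.572, 0.574, 0.416, -0.413]
force: [0.3, -2.8, 13.9]
grip_width: 0.629
```

```bash
python3 st.py
```

```text
[538.7 255.8  77.9] [ 0.3 -2.8 13.9] 0.629 [-0.525  0.034 -0.178] heading 71.8 14.8833
```

The torque is rising to 0.18 N m and the lateral torque too, so the cap is at its stop. I let up slowly.

Call:
drive_tool([
  [0,-0.002,0],
  [0,-0.002,0],
  [0,-0.002,0],
  [0,-0.002,0],
  [0,-0.002,0],
  [0,-0.002,0],
  [0,-0.002,0],
  [0,0,0],
  [0,0,0],
], gripper=[0.8,0.8,0.8,0.8,0.8,0.8,0.8,0.8,0.8], turn=[0,0,0,0,0,0,0,0,0])

```text
time_s: 15.63
eef_pos: [536.6, 255.9, 89.4]
ee_rot: [0.573, -0.573, -0.415, 0.415]
force: [1.8, -0.3, 2.5]
grip_width: 0.628
```

```bash
python3 st.py
```

```text
[536.6 255.9  89.4] [ 1.8 -0.3  2.5] 0.628 [ 0.049 -0.125 -0.018] heading 71.85 15.6333
```

Call:
drive_tool([
  [0,-0.002,0],
  [0,-0.002,0],
  [0,-0.002,0],
  [0,-0.003,0],
  [0,-0.003,0],
  [0,-0.004,0],
  [0,-0.004,0],
  [0,-0.004,0],
  [0,0,0],
  [0,0,0],
], gripper=[0.8,0.8,0.8,0.8,0.8,0.8,0.8,0.8,0.8,0.8], turn=[0,0,0,0,0,0,0,0,0,0])

```text
time_s: 16.47
eef_pos: [537.0, 255.9, 113.6]
ee_rot: [-0.573, 0.573, 0.415, -0.415]
force: [-0.3, -0.1, -0.7]
grip_width: 0.634
```

```bash
python3 st.py;python3 -c "
from h import *
im,d,P=cap('scene','s7'); cv2.imwrite('pics/s7c.png',cv2.resize(im[120:195,310:410,::-1],None,fx=8,fy=8,interpolation=2))"
```

```text
[537.  255.9 113.6] [-0.3 -0.1 -0.7] 0.634 [-0.053  0.007  0.019] heading 71.82 16.4667
```

View pics/s7c.png

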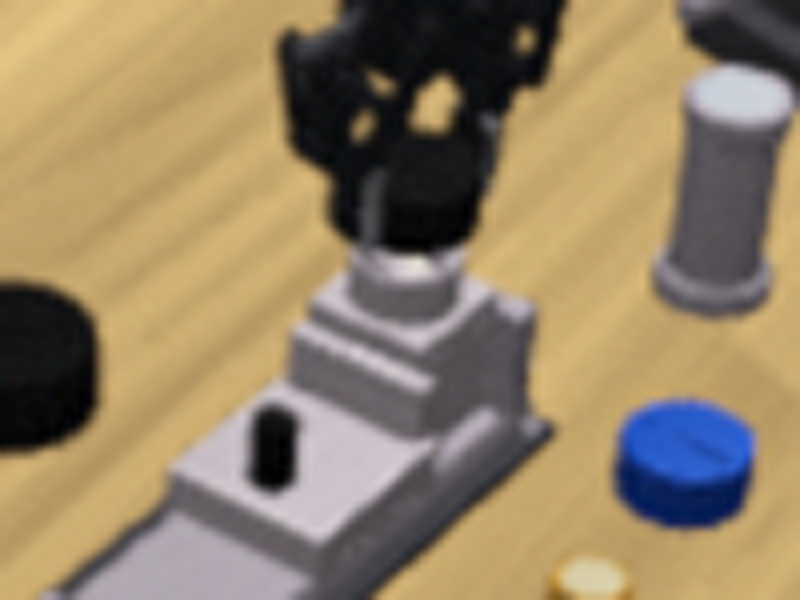

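The cap is off: the neck is visible below it and the can is still clamped. I lift, then carry it to the tray.

Call:
drive_tool([
  [0,-0.015,0],
  [0,-0.02,0],
  [0,-0.02,0],
  [0,0,0],
  [0,0,0],
], gripper=[0.8,0.8,0.8,0.8,0.8], turn=[0,0,0,0,0])

```text
time_s: 16.93
eef_pos: [537.1, 255.9, 168.7]
ee_rot: [-0.573, 0.573, 0.415, -0.414]
force: [-0.2, -0.6, -1.1]
grip_width: 0.628
```

```bash
python3 -c "
from h import *
plan([560,-187,120],None,17)"
```

```text
from [537.1 255.9 168.7] heading 71.82 j [ 0.25  0.52  1.37  0.    1.26 -1.01] total [  22.9 -442.9  -48.7] turn 0
[[-0.0243, 0.0029, -0.0094], [-0.0243, 0.0029, -0.0094], [-0.0243, 0.0029, -0.0094], [-0.0243, 0.0029, -0.0094], [-0.0243, 0.0029, -0.0094], [-0.0243, 0.0029, -0.0094], [-0.0243, 0.0029, -0.0094], [-0.0243, 0.0029, -0.0094], [-0.0243, 0.0029, -0.0094], [-0.0243, 0.0029, -0.0094], [-0.0243, 0.0029, -0.0094], [-0.0243, 0.0029, -0.0094], [-0.0243, 0.0029, -0.0094], [-0.0243, 0.0029, -0.0094], [-0.0243, 0.0029, -0.0094], [-0.0243, 0.0029, -0.0094], [-0.0243, 0.0029, -0.0094]]
turn/row 0.0
```

Call:
drive_tool([
  [-0.024,0,-0.0095],
  [-0.0245,0,-0.0095],
  [-0.0245,0,-0.0095],
  [-0.0245,0,-0.0095],
  [-0.0245,0,-0.0095],
  [-0.0245,0,-0.0095],
  [-0.0245,0.004,-0.0095],
  [-0.0245,0.004,-0.0095],
  [-0.0245,0.005,-0.0095],
  [-0.0245,0.005,-0.0095],
  [-0.0245,0.005,-0.0095],
  [-0.0245,0.005,-0.0095],
  [-0.0245,0.005,-0.0095],
  [-0.0245,0.005,-0.0095],
  [-0.0245,0.005,-0.0095],
  [-0.0245,0.005,-0.0095],
  [-0.0245,0,-0.0095],
  [0,0,0],
  [0,0,0],
  [0,0,0],
], gripper=[0.8,0.8,0.8,0.8,0.8,0.8,0.8,0.8,0.8,0.8,0.8,0.8,0.8,0.8,0.8,0.8,0.8,0.8,0.8,0.8], turn=[0,0,0,0,0,0,0,0,0,0,0,0,0,0,0,0,0,0,0,0])

```text
time_s: 18.6
eef_pos: [560.1, -189.0, 119.3]
ee_rot: [0.573, -0.572, -0.415, 0.415]
force: [0.1, -0.1, 0.1]
grip_width: 0.626
```

```bash
python3 -c "
from h import *
plan([560,-187,4],None,8)
im,d,P=cap('scene','s8'); cv2.imwrite('pics/s8c.png',cv2.resize(im[180:300,210:370,::-1],None,fx=5,fy=5,interpolation=2))
im,d,P=cap('top','t8'); cv2.imwrite('pics/t8c.png',cv2.resize(im[155:255,340:450,::-1],None,fx=5,fy=5,interpolation=2))
"; python3 st.py
```

```text
from [ 560.1 -189.   119.3] heading 71.83 j [-0.52  0.56  1.43  0.    1.15 -1.78] total [-1.000e-01  2.000e+00 -1.153e+02] turn 0
[[0.0002, 0.0144, 0.0001], [0.0002, 0.0144, 0.0001], [0.0002, 0.0144, 0.0001], [0.0002, 0.0144, 0.0001], [0.0002, 0.0144, 0.0001], [0.0002, 0.0144, 0.0001], [0.0002, 0.0144, 0.0001], [0.0002, 0.0144, 0.0001]]
turn/row 0.0
[ 560.4 -188.6  119.9] [ 0.1  0.8 -0.2] 0.631 [ 0.023 -0.027  0.06 ] heading 71.89 18.7
```

View pics/s8c.png

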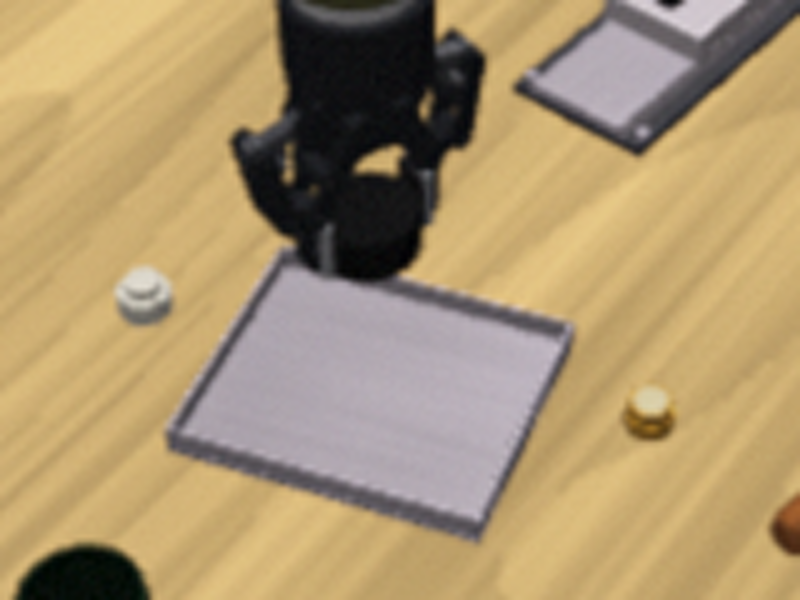

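View pics/t8c.png

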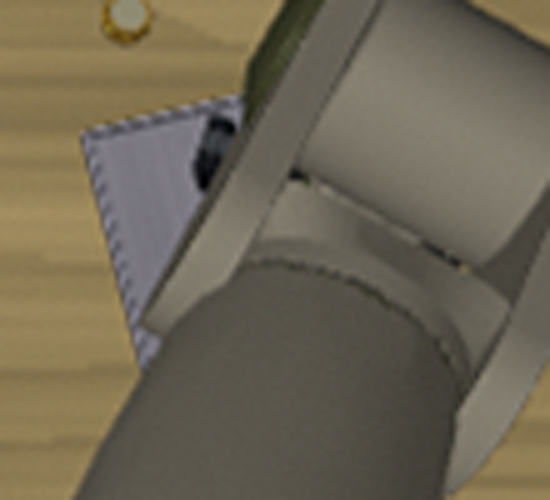

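The cap hangs level over the tray. I lower it.

Call:
drive_tool([
  [0.001,0.02,0],
  [0.001,0.02,0],
  [0,0.02,0],
  [0,0.02,0],
  [0,0.014,0],
  [0,0.01,0],
  [0,0.005,0],
  [0,0.004,0],
  [0,0,0],
  [0,0,0],
], gripper=[0.8,0.8,0.8,0.8,0.8,0.8,0.8,0.8,0.8,0.8], turn=[0,0,0,0,0,0,0,0,0,0])

```text
time_s: 19.53
eef_pos: [561.5, -187.9, 7.9]
ee_rot: [-0.572, 0.573, 0.415, -0.415]
force: [0.2, 0.1, 0.1]
grip_width: 0.631
```

Call:
drive_tool([
  [0,0.001,0],
  [0,0.001,0],
  [0,0.001,0],
  [0,0,0],
  [0,0,0],
], gripper=[0.8,0.8,0.8,0.8,0.8], turn=[0,0,0,0,0])

```text
time_s: 19.95
eef_pos: [561.2, -187.9, 4.3]
ee_rot: [-0.573, 0.573, 0.415, -0.415]
force: [-0.0, -0.3, -0.1]
grip_width: 0.626
```

Call:
drive_tool([
  [0,0.001,0],
  [0,0.001,0],
  [0,0,0],
  [0,0,0],
], gripper=[0.8,0.8,0.8,0.8], turn=[0,0,0,0])

```text
time_s: 20.28
eef_pos: [561.1, -187.8, 2.2]
ee_rot: [0.573, -0.573, -0.415, 0.415]
force: [0.1, -0.5, -0.6]
grip_width: 0.635
```

Call:
drive_tool([
  [0,0.001,0],
  [0,0.001,0],
  [0,0,0],
  [0,0,0],
], gripper=[0.8,0.8,0.8,0.8], turn=[0,0,0,0])

```text
time_s: 20.62
eef_pos: [561.3, -187.9, 1.3]
ee_rot: [-0.572, 0.573, 0.415, -0.415]
force: [-3.9, 1.2, 9.1]
grip_width: 0.625
```

The force is 9 N, so the cap is on the tray floor. I release it and raise straight up.

Call:
drive_tool([
  [0,0,0],
  [0,0,0],
  [0,0,0],
  [0,0,0],
  [0,0,0],
  [0,0,0],
  [0,-0.005,0],
  [0,-0.01,0],
  [0,-0.02,0],
  [0,-0.03,0],
  [0,-0.03,0],
  [0,-0.03,0],
  [0,-0.03,0],
  [0,-0.03,0],
  [0,0,0],
  [0,0,0],
], gripper=[0.3,0.2,0.1,0.1,0.1,0.1,0.1,0.1,0.1,0.1,0.1,0.1,0.1,0.1,0.1,0.1], turn=[0,0,0,0,0,0,0,0,0,0,0,0,0,0,0,0])

```text
time_s: 21.95
eef_pos: [561.7, -188.1, 187.6]
ee_rot: [-0.571, 0.574, 0.415, -0.414]
force: [0.0, -1.0, -1.4]
grip_width: 0.899
```

```bash
python3 st.py; python3 -c "
from h import *
im,d,P=cap('scene','s9'); cv2.imwrite('pics/s9c.png',cv2.resize(im[130:290,210:430,::-1],None,fx=3.6,fy=3.6,interpolation=2))
plan([500,-30,200],None,8)"
```

```text
[ 561.7 -188.1  187.6] [ 0.  -1.  -1.4] 0.899 [-0.007  0.045 -0.004] heading 71.83 21.95
from [ 561.1 -187.8  185.8] heading 71.82 j [-0.52  0.49  1.35 -0.    1.29 -1.77] total [-61.1 157.8  14.2] turn 0
[[0.0164, -0.0018, 0.0134], [0.0164, -0.0018, 0.0134], [0.0164, -0.0018, 0.0134], [0.0164, -0.0018, 0.0134], [0.0164, -0.0018, 0.0134], [0.0164, -0.0018, 0.0134], [0.0164, -0.0018, 0.0134], [0.0164, -0.0018, 0.0134]]
turn/row 0.0
```

View pics/s9c.png

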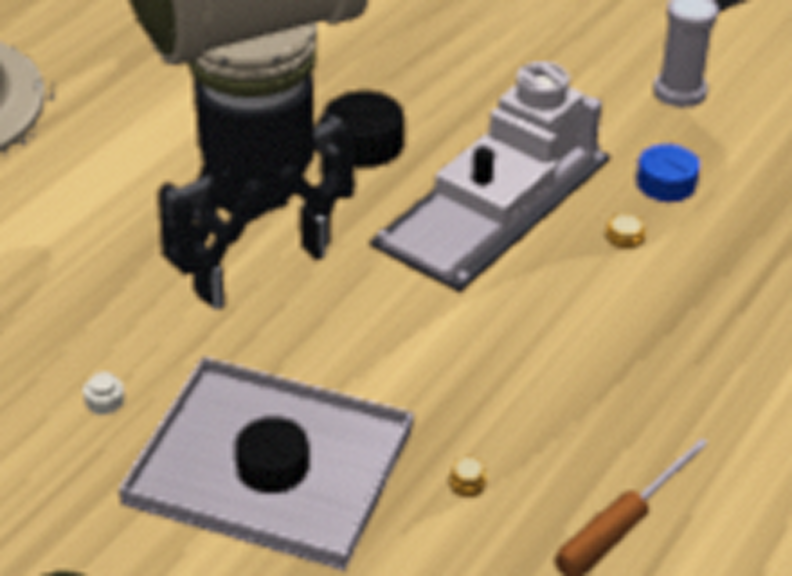

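```bash
python3 chk.py t10; python3 -c "
from h import *
n='scene'; im,d,P=cap(n,'s10')
for q in ['cap_center','can_center','carriage_knob','tray']:
    for r in ctrl.pinpoint(n,q)[:3]: print(q,round(r['score'],2),cam2w(n,r['centre']).round(0))
Z=P[...,2]; m=np.zeros(Z.shape,bool); m[235:285,255:320]=1
m&=(Z>24)&(Z<40); print('cap top',m.sum(),P[m].mean(0).round(1), P[m][:,2].std().round(2))
A=np.c_[P[m][:,:2],np.ones(m.sum())]; c=np.linalg.lstsq(A,P[m][:,2],rcond=None)[0]; print('tilt',c)
"
```

```text
tcp [ 561.1 -187.8  185.8] [ 0.5  0.5 -0.8] 0.9029696376364913 22.0
35 44 770 [533.9 186. ] [85.1 76.1] 85.5 [532.8 183.   39.7]
62 74 140 [543.  287.7] [23.3 75.8] 89.0 [541.2 291.8  67.6]
62 74 118 [536.1 223.9] [11.  64.6] 85.3 [536.1 223.7  67.4]
62 74 38 [531.6 164.3] [15.7 18.1] 1.7 [532.1 163.4  71.3]
74 84 178 [536.6 256.9] [57.2 55.9] 86.1 [530.  247.1  78.7]
84 125 271 [536.5 255.9] [45.7 45.1] 4.9 [536.4 255.8  98. ]
cap_center 0.75 [654. 299.  16.]
cap_center 0.65 [388. 186.  17.]
cap_center 0.63 [ 557. -191.   14.]
can_center 0.95 [538. 255.  49.]
carriage_knob 0.65 [535. 159.  54.]
tray 0.93 [ 559. -186.   -4.]
cap top 272 [ 562.6 -191.    29.8] 1.95
tilt [-1.24753930e-02  1.49008915e-02  3.96324944e+01]
```

View pics/t10c.png

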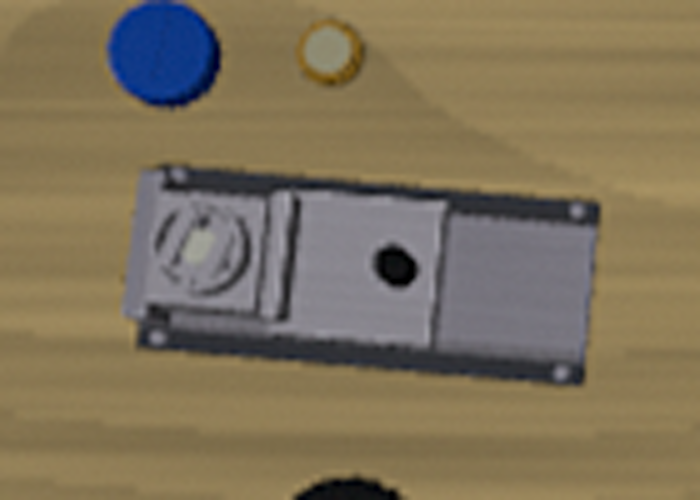

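The crop shows the can straight and snug, with the neck at (200,245) and the plate tight against it at (280,255). The cap is level in the tray. I hand in now.

```bash
python3 -c "
from rig import ctrl
print(ctrl.finish_job())"
```

```text
the job is handed in; nothing more can be done
None
```

I clamped the can, took off its cap and set the cap right way up in the tray, then handed the job in at about 22 s. No verdict was reported.

- **Clamping:** I gripped the handle post and pushed the carriage up until it would go no farther and the push force rose to 30 N. The can then stood snug against the end wall.
- **Cap:** I pressed it down about 7–8 mm at roughly 14 N and turned it anticlockwise until the torque rose at its stop. The gripper turned about 76° in all, a little more than the cap's 70°. The cap then came straight off the neck, and I lowered it into the tray until it touched the floor.

The last checks, all by camera:

- **Can:** Stop plate to end wall agrees with a snug 56 mm can, with travel of about 64 mm. The can is square to the slide, about 4 mm off its centre line (limit 15 mm), and the stop plate has not shifted since clamping.
- **Cap:** It stands about 4 mm from the tray centre. Its top is at about 30 mm, and a plane fitted to it tilts about 1°.
- **Other objects:** The arm holds clear above the tray. The tube, knob and lens cells looked undisturbed in the pictures. The shell was not measured again at the end, but the arm did not go near it.

No check failed. The one disagreement was 2–5 mm in the cap's position between the network's estimate and the depth measurement, well within tolerance.

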